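Close the sound box with its hooked cover

TASK

Close the plywood sound box with the shorter of the two wooden covers: holding the cover tilted, hook its narrow tongue under the box's lip, then swing the other end down until the cover lies flat in the box with the tongue still under the lip, and let go. Leave the longer cover where it is.

Things in the scene. Friction and masses are not known exactly. Their poses are not given: they have to be found in the camera images.
- sound_box: Fixed plywood box, mm: 164 long (x), 104 wide (y). Origin: underside centre, z up; x to the lip end, world +y within 20 degrees. Open bay x -70..70, y -40..40; a ledge at z 36 (18 wide, 40 at the lip end) round a hollow with brass bells carries the cover. Lip over the bay at x 48..70: underside z 54, top 60. Side walls reach z 44 (flush with a seated cover), -x end wall z 48.
- cover: Shorter cover, loose, 128 mm long overall, about 90 g: cherry-brown board, 66 wide (y), 8 thick; its last 30 at +x is a tongue 44 wide. At mid-length stands a grip bar 56 long (x), 18 wide (y), its top 42 above the underside. Origin: underside, mid-length, below the bar's centre; x to the tongue, z up. Flat on the shelf, tongue to world +y within 17 degrees.
- tongue_tip (a point): Middle of the end face of the shorter cover's tongue: (64, 0, 4) mm in the cover's frame. With the cover seated it is in the box's frame at x 58 to 70, y within 8, z 40 mm.
- long_cover: Longer cover, too long for the box: 172 mm long overall, about 120 g, otherwise just like the shorter one (66 wide, 8 thick, same tongue, bar, origin and axes). It lies flat beside it; either of the two may be the nearer to the robot.
Not all that is in view belongs to the job. Leave any blue look-alike of the cover alone.

How it is judged:
On the way:
1. the cover's tongue is under the lip (3 mm or more) while the cover is tilted, its other end the higher, by 3.5 degrees or more (x of tongue_tip in the frame of sound_box above 0.051 m and z of tongue_tip in the frame of sound_box between 0.034 and 0.054 m and y of tongue_tip in the frame of sound_box between -0.04 and 0.04 m and angle between cover's own z axis and vertical between 0.06 and 0.7 rad and z of cover in the frame of sound_box above 0.038 m), for 0.05 s.
At the end, for the whole second after the job is handed in: The shorter cover lies at rest in the box's bay: tongue at least 6 mm under the lip, cover centred within 15 mm sideways, its underside within 4 mm of the ledge, level within 3.4 degrees and in line with the box within 11 degrees (x of tongue_tip in the frame of sound_box between 0.054 and 0.074 m and z of tongue_tip in the frame of sound_box between 0.035 and 0.046 m and y of cover in the frame of sound_box between -0.015 and 0.015 m and z of cover in the frame of sound_box between 0.032 and 0.04 m and angle between cover's own z axis and vertical below 0.06 rad and angle between the x axis of cover and the x axis of sound_box, either way round below 0.2 rad and linear speed of cover below 0.02 m/s); the robot touches nothing.
It fails at once if the longer cover is moved by more than 30 mm (distance of long_cover from where it was at the start of the episode above 0.03 m).
It also fails if it takes over 38 s, if anything falls off the work surface, if the arm or the gripper's body presses on something with over 40 N, if the wrist force passes 120 N, or if a joint passes its speed limit or range.

ROBOT

A 6-joint arm with a two-finger parallel gripper is mounted at the origin on the work surface. World frame = base frame: x ahead of the robot, y to its left, z up, the work surface at z = 0. Lengths are in m, angles in rad, forces in N, time in s.
With the tool pointing down it reaches from about 0.3 to 0.775 m from the base axis. Payload 14.6 kg.
Tool frame: the origin (TCP) lies between the finger pads; the fingertips stand 8 mm ahead of it and the grasp point (between the pads) lies 11 mm behind it; z points along the fingers, y is the direction in which the jaws open and shut (so a half turn about z gives the same grasp; the last joint's range is limited). The gripper opens to 94 mm and grips with 3 to 60 N. Pads are 16 mm wide; open, the fingers measure 119 mm over their backs; the gripper's body (75 mm by 177 mm) begins 78 mm behind the grasp point.
Start: joints at [1.127, 0.3, 1.521, -0, 1.321, -0.067], TCP at [0.202, 0.511, 0.213] pointing down, gripper open.
Joint ranges: [-3.03, 3.03], [-0.79, 2.21], [0.23, 2.52], [-1.04, 4.18], [0, 3.07], [-2.55, 2.55]. Speed limits (rad/s): [2.22, 2.22, 2.57, 3.14, 3.14, 3.14].

INTERFACE

Orientations are given as [roll, pitch, yaw] about the fixed x, y, z axes, in that order (R = Rz(yaw) Ry(pitch) Rx(roll)).
In Python, from station import ctrl, viewer, workorder gives the robot as it stands.
- The arm moves only by the tool play_rows, never from a script. Its argument "commands" is a list of rows, each an object of numbers: "dx", "dy", "dz": the shift along the tool's x, y, z in m; "ax", "ay", "az": the turn, a rotation vector about the tool's x, y, z in degrees. In form: [{"dx": .., "dy": .., "dz": .., "ax": .., "ay": .., "az": ..}, ...]. A call has exactly 5 rows; each row shifts and turns the pose as measured when the row begins, along the tool's axes as they then stand; what a row does not reach is not made up. A row lasts 1/12 s, in which the tool goes at most 41.7 mm and 7.16 degrees, less where a joint would pass 70% of its speed; a pose out of reach is approached as far as the arm can. A call with a gripper value outside its range is refused whole. "claw" is the opening, from 0 (shut) to 1 (fully open), set as the call begins (left out, the last holds). The fingers move at their own pace and stop on an object; "squeeze" is the grip in N (left out, the last holds). Time passes only in rows, so rows that do not move let the fingers close, or fill a call up. It gives the time, the measured TCP pose, the force and the opening at its end, in the units of the state.
- ctrl.get_obs(): the state, without advancing time (a new reading comes with each control period).
- viewer.camera(name): name is "side" or "top" or "wrist"; returns the picture (420x560x3 uint8, red, green, blue); there is no depth.
- viewer.camera_model(name): a dict with "K" (3x3 intrinsics, pixels), "dist_coeffs" ([k1, k2, p1, p2, k3] as OpenCV has them; the pictures are not rectified), "pose" (4x4, takes a point from camera to world coordinates); the wrist camera has in their place "T_tool_cam" (4x4, takes a point from camera to tool coordinates, whose origin is the TCP and whose axes are the flange's). Camera axes: x right, y down, z forward; pixel columns grow to the right and rows downward; lengths in m; the calibration is good to about 2 mm. A picture is of the moment at which its call begins: read the wrist's pose just before it. camera_model takes no time and is no camera call.
- workorder.hand_in(): hands the job in, once; it reports no verdict.
The state is a dict: "time_s": time; "qpos": joint angles; "joint_vel": joint speeds; "tau": joint torques, N m; "ee_pos": TCP position; "eef_rot": TCP orientation; "force": force on the tool from outside, world axes, zero at the start; "moment": the same for the moment, N m; "grip_width": finger opening in m.
Only numpy, scipy, OpenCV 4.12 (cv2) and the standard library are available. Lean on these libraries where they do the work, as an engineer would, in place of code of your own. Each camera call takes 0.05 s, during which the arm holds its last target. There are 200 camera calls.

## Working session

There is one attempt and no reset: what is moved stays moved. The work goes in short steps, Python scripts to look and compute and a tool call to move; the robot and the scene stay as the last step left them, time stands still between calls to the robot, and variables do not carry over. Pictures are saved under pics/ and viewed, about 8 in all and at most 12, crops included, and the job is handed in when it is done.

Besides the shell and the picture viewer there is one more tool, called after "Emit:" by a JSON object that holds its "op" and its "data". play_rows: Moves the arm, as the interface text tells. Its arguments: {"type":"object","properties":{"commands":{"type":"array","items":{"type":"object","properties":{"dx":{"type":"number"},"dy":{"type":"number"},"dz":{"type":"number"},"ax":{"type":"number"},"ay":{"type":"number"},"az":{"type":"number"}}}},"claw":{"type":"number"},"squeeze":{"type":"number"}},"required":["commands"]}

```bash
mkdir -p pics; cat > h.py <<'E'
import numpy as np, cv2
from station import ctrl, viewer, workorder
from scipy.spatial.transform import Rotation as R
def snap(n,f):
    im=viewer.camera(n); cv2.imwrite(f'pics/{f}.png',im[...,::-1]); return im
def tool():
    o=ctrl.get_obs(); T=np.eye(4); T[:3,3]=o['ee_pos']; T[:3,:3]=R.from_euler('xyz',o['eef_rot']).as_matrix(); return T
def model(n,T=None):
    m=viewer.camera_model(n); P=np.array(m['pose']) if 'pose' in m else (tool() if T is None else T)@np.array(m['T_tool_cam'])
    return np.array(m['K']),np.array(m['dist_coeffs']),P
def px2w(n,pts,z,T=None):
    K,d,P=model(n,T); u=cv2.undistortPoints(np.array(pts,float).reshape(-1,1,2),K,d).reshape(-1,2)
    r=np.c_[u,np.ones(len(u))]@P[:3,:3].T; z=np.broadcast_to(z,len(u))
    return P[:3,3]+r*((z-P[2,3])/r[:,2])[:,None]
def w2px(n,X,T=None):
    K,d,P=model(n,T); Q=np.linalg.inv(P); return cv2.projectPoints(np.array(X,float).reshape(-1,1,3),cv2.Rodrigues(Q[:3,:3])[0],Q[:3,3],K,d)[0].reshape(-1,2)
E
python3 - <<'E'
from h import *
T=tool(); o=ctrl.get_obs(); print(o['time_s'],o['ee_pos'],o['eef_rot'])
a=snap('top','top0'); b=snap('side','side0')
for n in('top','side'): print(n,model(n)[2].round(2).tolist())
E
```

```text
0.0 [0.2022654  0.51118867 0.21290099] [-3.14045484e+00 -4.83288248e-05  2.76480326e+00]
top [[-0.08, -0.97, 0.21, 0.22], [-1.0, 0.08, -0.01, -0.12], [-0.0, -0.21, -0.98, 1.21], [0.0, 0.0, 0.0, 1.0]]
side [[0.9, -0.26, 0.34, 0.01], [-0.43, -0.6, 0.68, -1.03], [0.02, -0.76, -0.65, 0.89], [0.0, 0.0, 0.0, 1.0]]
```

View pics/top0.png

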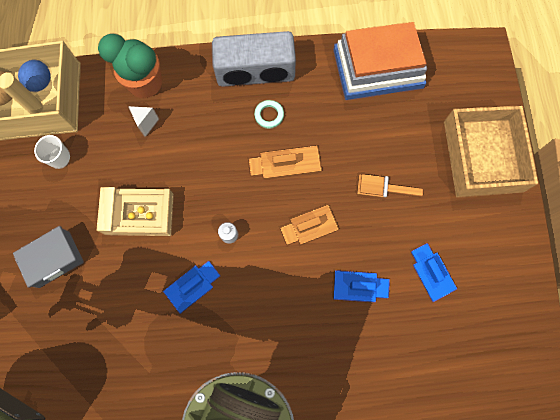

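View pics/side0.png

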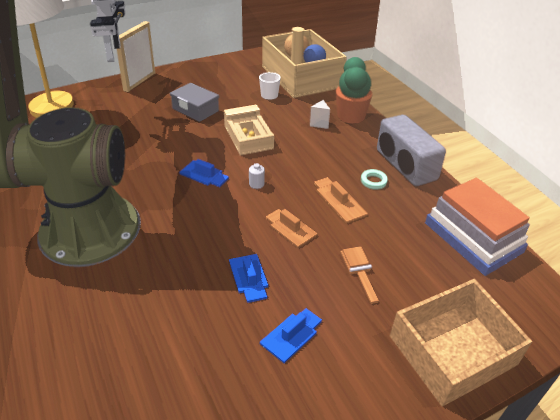

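The top view shows two brown covers, at (310,225) and (285,162). The box is at (136,210), with its lip at the left end. There are three blue look-alikes to leave alone. The nearer brown one looks shorter, so I'll confirm that in an enlarged crop.

```bash
python3 - <<'E'
import cv2
im=cv2.imread('pics/top0.png')
a=cv2.resize(im[135:255,240:350],None,fx=5,fy=5,interpolation=cv2.INTER_CUBIC)
b=cv2.resize(im[175:245,90:180],None,fx=5,fy=5,interpolation=cv2.INTER_CUBIC)
import numpy as np
# left: covers at x*5 /4
a=cv2.resize(im[140:250,240:350],(440,440),interpolation=cv2.INTER_CUBIC)
b=cv2.resize(im[175:245,92:182],(360,280),interpolation=cv2.INTER_CUBIC)
c=np.zeros((440,800,3),np.uint8); c[:,:440]=a; c[:280,440:]=b
cv2.imwrite('pics/crop0.png',c)
E
```

```text
(no output)
```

View pics/crop0.png

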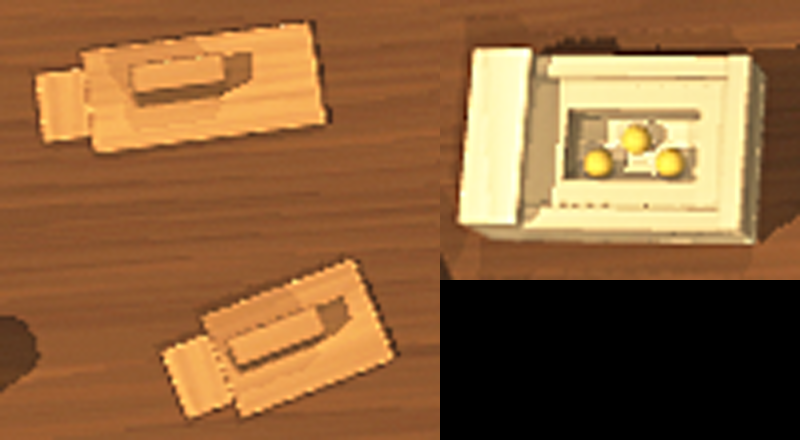

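The crop shows the nearer cover (tongue at crop 190,385, far end at 376,308) is clearly shorter than the farther one (tongue 62,105, end 318,75). I'll compute sizes to check.

```bash
python3 - <<'E'
from h import *
A=lambda p:np.array(p)/4.+[240,140]
B=lambda p:(np.array(p)-[440,0])/4.+[92,175]
def show(n,c,z):
    w=px2w('top',c,z); print(n,w.round(4).tolist(),'sides',[round(float(np.linalg.norm(w[i]-w[(i+1)%len(w)])),4) for i in range(len(w))]); return w
n=show('near',A([(162,352),(190,418),(396,355),(356,260)]),.008)
t=(n[0]+n[1])/2;b=(n[2]+n[3])/2;print('len',np.linalg.norm(t-b),'ctr',(t+b)/2,'yaw',np.degrees(np.arctan2(*(t-b)[1::-1])))
f=show('far',A([(36,72),(45,143),(327,122),(312,22)]),.008)
t=(f[0]+f[1])/2;b=(f[2]+f[3])/2;print('len',np.linalg.norm(t-b),'ctr',(t+b)/2)
g=show('bar',A([(226,345),(235,365),(325,330),(313,303)]),.042);print(g.mean(0))
l=show('lip',B([(473,47),(531,48),(519,223),(460,222)]),.060);e=show('end',B([(748,56),(755,240)]),.048)
l1=(l[0]+l[3])/2;e1=e.mean(0);d=(l1-e1)[:2];print('box len',np.linalg.norm(d),'ctr',(l1+e1)/2,'yaw',np.degrees(np.arctan2(d[1],d[0])))
v=l[0]-l[3];print('yaw from lip',np.degrees(np.arctan2(-v[0]*-1,v[1]*1)), v)
E
```

```text
near [[0.457, -0.133, 0.008], [0.4161, -0.1464, 0.008], [0.4442, -0.2717, 0.008], [0.504, -0.2536, 0.008]] sides [0.0431, 0.1284, 0.0625, 0.1294]
len 0.1285090852221022 ctr [ 0.45532991 -0.20117062  0.008     ] yaw 106.9537001170217
far [[0.6378, -0.0694, 0.008], [0.5919, -0.072, 0.008], [0.5916, -0.2444, 0.008], [0.6568, -0.2415, 0.008]] sides [0.046, 0.1725, 0.0652, 0.1731]
len 0.1725352891453411 ctr [ 0.61953133 -0.15681402  0.008     ]
bar [[0.4516, -0.17, 0.042], [0.4395, -0.1742, 0.042], [0.4559, -0.2279, 0.042], [0.4724, -0.2225, 0.042]] sides [0.0128, 0.0562, 0.0174, 0.0564]
[ 0.45481996 -0.19862861  0.042     ]
lip [[0.5793, 0.2854, 0.06], [0.5757, 0.2499, 0.06], [0.4709, 0.2577, 0.06], [0.4742, 0.2933, 0.06]] sides [0.0358, 0.1051, 0.0357, 0.1055]
end [[0.5632, 0.1223, 0.048], [0.4527, 0.1215, 0.048]] sides [0.1106, 0.1106]
box len 0.1685157857095797 ctr [0.51736234 0.20563594 0.054     ] yaw 83.59114921535735
yaw from lip 94.26421696723158 [ 0.10516164 -0.0078411   0.        ]
```

Sizes agree: the near cover is 128.5 mm long and 43 mm across the tongue, while the far one is 172.5 mm. So the near cover at (0.455, -0.200), yaw about 107°, is the one to use. The box is near (0.517, 0.206), yaw about 85°. Next I'll move toward the box for a wrist look on the way.

```bash
cat >> h.py <<'E'
def Tpose(p,yaw,tilt=0):
    # tool x yaw deg, pointing down; tilt>0 = +x end lower
    T=np.eye(4); T[:3,3]=p
    T[:3,:3]=(R.from_euler('xyz',[180,0,yaw],degrees=True)*R.from_euler('y',-tilt,degrees=True)).as_matrix(); return T
def plan(T1,n):
    T0=tool(); v=R.from_matrix(T0[:3,:3].T@T1[:3,:3]).as_rotvec(degrees=True); d=(T1-T0)[:3,3]
    print('dist %.3f rot %.1f'%(np.linalg.norm(d),np.linalg.norm(v)),'per-row rot',(v/n).round(2))
    for i in range(n):
        Ri=T0[:3,:3]@R.from_rotvec(v*i/n,degrees=True).as_matrix()
        print((Ri.T@d/n*1000).round(1).tolist())
E
python3 - <<'E'
from h import *
print(np.array(viewer.camera_model('wrist')['T_tool_cam']).round(3),viewer.camera_model('wrist')['K'])
plan(Tpose([.46,.16,.30],85),15)
E
```

```text
[[-0.    -0.958 -0.286  0.084]
 [ 1.    -0.001  0.    -0.   ]
 [-0.    -0.286  0.958 -0.171]
 [ 0.     0.     0.     1.   ]] [[323.46158108   0.         281.48418555]
 [  0.         323.46158108 210.20523131]
 [  0.           0.           1.        ]]
dist 0.444 rot 73.4 per-row rot [-0.    0.    4.89]
[-24.6, -15.5, -5.8]
[-25.8, -13.3, -5.8]
[-26.9, -11.0, -5.8]
[-27.7, -8.7, -5.8]
[-28.3, -6.3, -5.8]
[-28.8, -3.9, -5.8]
[-29.0, -1.4, -5.8]
[-29.0, 1.1, -5.8]
[-28.8, 3.5, -5.8]
[-28.4, 6.0, -5.8]
[-27.8, 8.4, -5.8]
[-27.0, 10.7, -5.8]
[-26.0, 13.0, -5.8]
[-24.8, 15.2, -5.8]
[-23.4, 17.2, -5.8]
```

Emit:
{"op": "play_rows", "data": {"commands": [{"dx": -0.0246, "dy": -0.0155, "dz": -0.006, "az": 4.9}, {"dx": -0.0258, "dy": -0.0133, "dz": -0.006, "az": 4.9}, {"dx": -0.0269, "dy": -0.011, "dz": -0.006, "az": 4.9}, {"dx": -0.0277, "dy": -0.0087, "dz": -0.006, "az": 4.9}, {"dx": -0.0283, "dy": -0.0063, "dz": -0.006, "az": 4.9}], "claw": 1}}

```text
validation failed for argument at $.co...
```

Emit:
{"op": "play_rows", "data": {"commands": [{"dx": -0.0288, "dy": -0.004, "dz": -0.006, "az": 4.9}, {"dx": -0.029, "dy": -0.0014, "dz": -0.006, "az": 4.9}, {"dx": -0.029, "dy": 0.001, "dz": -0.006, "az": 4.9}, {"dx": -0.0288, "dy": 0.0035, "dz": -0.006, "az": 4.9}, {"dx": -0.0284, "dy": 0.006, "dz": -0.006, "az": 4.9}]}}

```text
validation failed for argument at $.co...
```

Emit:
{"op": "play_rows", "data": {"commands": [{"dx": -0.0278, "dy": 0.0084, "dz": -0.006, "az": 4.9}, {"dx": -0.027, "dy": 0.0107, "dz": -0.006, "az": 4.9}, {"dx": -0.026, "dy": 0.013, "dz": -0.006, "az": 4.9}, {"dx": -0.0248, "dy": 0.0152, "dz": -0.006, "az": 4.9}, {"dx": -0.0234, "dy": 0.0172, "dz": -0.006, "az": 4.9}]}}

```text
validation failed for argument at $.co...
```

```bash
python3 - <<'E'
from h import *
T=tool(); o=ctrl.get_obs(); snap('wrist','w1'); np.save('T1',T); print(o['time_s'],T[:3,3],o['eef_rot'],o['qpos'])
E
```

```text
0.1 [0.20228975 0.51119171 0.2129367 ] [-3.14050378e+00 -5.97956506e-05  2.76474373e+00] [ 1.12736597e+00  3.00426500e-01  1.52151985e+00 -1.31927196e-05
  1.32073675e+00 -6.65781928e-02]
```

View pics/w1.png

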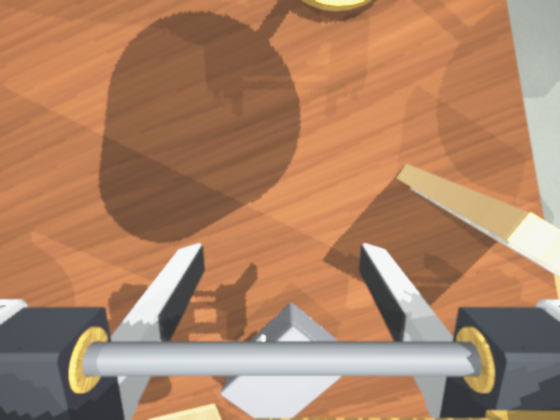

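The rows were refused because every field is needed, so nothing moved. The picture shows only the start area, with the gripper at the bottom (fingers at rows above 240). I'll resend with all fields.

Emit:
{"op": "play_rows", "data": {"commands": [{"dx": -0.0246, "dy": -0.0155, "dz": -0.006, "ax": 0, "ay": 0, "az": 4.9}, {"dx": -0.0258, "dy": -0.0133, "dz": -0.006, "ax": 0, "ay": 0, "az": 4.9}, {"dx": -0.0269, "dy": -0.011, "dz": -0.006, "ax": 0, "ay": 0, "az": 4.9}, {"dx": -0.0277, "dy": -0.0087, "dz": -0.006, "ax": 0, "ay": 0, "az": 4.9}, {"dx": -0.0283, "dy": -0.0063, "dz": -0.006, "ax": 0, "ay": 0, "az": 4.9}], "claw": 1}}

```text
time_s: 0.57
ee_pos: [0.2872, 0.3918, 0.2409]
eef_rot: [-3.135, 0.001, 2.329]
force: [1.0, 0.9, 0.3]
grip_width: 0.0942
```

Emit:
{"op": "play_rows", "data": {"commands": [{"dx": -0.0288, "dy": -0.004, "dz": -0.006, "ax": 0, "ay": 0, "az": 4.9}, {"dx": -0.029, "dy": -0.0014, "dz": -0.006, "ax": 0, "ay": 0, "az": 4.9}, {"dx": -0.029, "dy": 0.001, "dz": -0.006, "ax": 0, "ay": 0, "az": 4.9}, {"dx": -0.0288, "dy": 0.0035, "dz": -0.006, "ax": 0, "ay": 0, "az": 4.9}, {"dx": -0.0284, "dy": 0.006, "dz": -0.006, "ax": 0, "ay": 0, "az": 4.9}]}}

```text
time_s: 0.98
ee_pos: [0.3734, 0.2666, 0.2721]
eef_rot: [-3.135, 0.004, 1.88]
force: [-0.5, 0.7, -0.0]
grip_width: 0.0941
```

```bash
python3 - <<'E'
from h import *
o=ctrl.get_obs(); print(o['time_s'],o['ee_pos'],o['eef_rot'],o['qpos'])
plan(Tpose([.50,.18,.30],85),5)
E
```

```text
0.9833 [0.37344736 0.26656206 0.27209371] [-3.13507738  0.00438487  1.88004289] [ 0.54165372  0.05580347  1.67119607 -0.00279722  1.42194375  0.23284644]
dist 0.156 rot 22.7 per-row rot [-0.06  0.06  4.54]
[-24.2, 18.8, -5.6]
[-22.6, 20.7, -5.6]
[-20.9, 22.4, -5.6]
[-19.1, 24.0, -5.6]
[-17.1, 25.4, -5.6]
```

Tracking is good.

Emit:
{"op": "play_rows", "data": {"commands": [{"dx": -0.0242, "dy": 0.0188, "dz": -0.006, "ax": 0, "ay": 0, "az": 4.6}, {"dx": -0.0226, "dy": 0.0207, "dz": -0.006, "ax": 0, "ay": 0, "az": 4.6}, {"dx": -0.0209, "dy": 0.0224, "dz": -0.006, "ax": 0, "ay": 0, "az": 4.6}, {"dx": -0.0191, "dy": 0.024, "dz": -0.006, "ax": 0, "ay": 0, "az": 4.6}, {"dx": -0.0171, "dy": 0.0254, "dz": -0.006, "ax": 0, "ay": 0, "az": 4.6}]}}

```text
time_s: 1.4
ee_pos: [0.5028, 0.172, 0.304]
eef_rot: [-3.138, 0.006, 1.457]
force: [-0.2, 0.6, -0.0]
grip_width: 0.0941
```

Emit:
{"op": "play_rows", "data": {"commands": [{"dx": 0, "dy": 0, "dz": 0, "ax": 0, "ay": 0, "az": 0}, {"dx": 0, "dy": 0, "dz": 0, "ax": 0, "ay": 0, "az": 0}, {"dx": 0, "dy": 0, "dz": 0, "ax": 0, "ay": 0, "az": 0}, {"dx": 0, "dy": 0, "dz": 0, "ax": 0, "ay": 0, "az": 0}, {"dx": 0, "dy": 0, "dz": 0, "ax": 0, "ay": 0, "az": 0}]}}

```text
time_s: 1.82
ee_pos: [0.5051, 0.1692, 0.3029]
eef_rot: [-3.136, 0.007, 1.45]
force: [-0.3, 0.7, 0.3]
grip_width: 0.0946
```

```bash
python3 - <<'E'
from h import *
T=tool(); o=ctrl.get_obs(); im=snap('wrist','w2'); np.save('T2',T); print(o['time_s'],T[:3,3],o['eef_rot'])
c=w2px('wrist',[[.517,.206,.05]],T)[0].round().astype(int); print(c)
x0=max(0,min(560-266,c[0]-133)); y0=max(0,min(420-200,c[1]-100)); print(x0,y0)
cv2.imwrite('pics/w2c.png',cv2.resize(im[y0:y0+200,x0:x0+266,::-1],None,fx=3,fy=3,interpolation=cv2.INTER_CUBIC))
E
```

```text
1.8167 [0.50507888 0.16918776 0.3028922 ] [-3.13610332  0.00742493  1.44981149]
[289 149]
156 49
```

View pics/w2c.png

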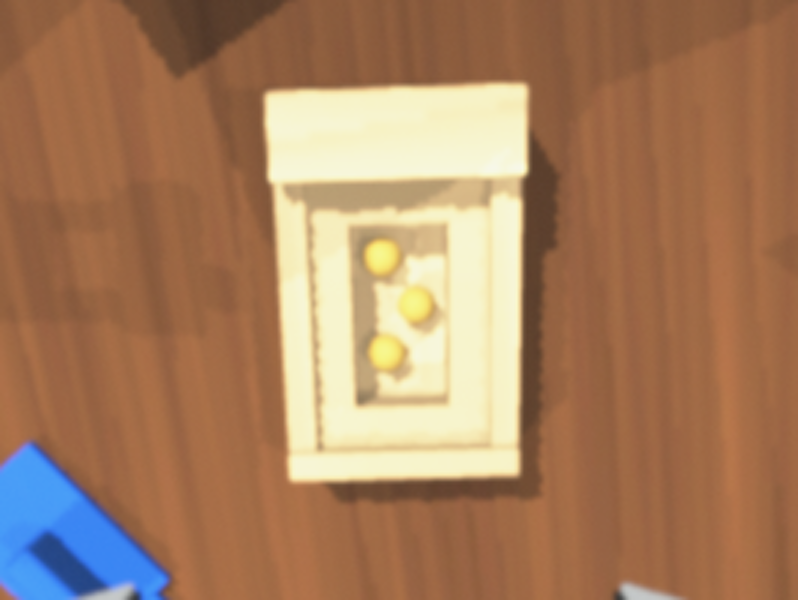

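The box shows clearly. Lip top corners are at crop (265,91), (527,83), (527,176) and (270,181), and the end-wall outer corners at (290,481) and (519,474). I'll fit its pose from these.

```bash
python3 - <<'E'
from h import *
from scipy.optimize import least_squares
T=np.load('T2.npy')
px=np.array([(265,91),(527,83),(527,176),(270,181),(290,481),(519,474)])/3.+[156,49]-[1/3,1/3]
M=np.array([(82,52,60),(82,-52,60),(48,-52,60),(48,52,60),(-82,52,48),(-82,-52,48)])/1e3
def X(p): return M@R.from_euler('z',p[2]).as_matrix().T+[p[0],p[1],0]
s=least_squares(lambda p:(w2px('wrist',X(p),T)-px).ravel(),[.517,.206,1.48])
print(s.x,np.degrees(s.x[2]),s.fun.round(1))
K=[(82,52,60),(82,-52,60),(48,-52,60),(48,52,60)]
pt=(np.array([(473,47),(531,48),(519,223),(460,222)])-[440,0])/4.+[92,175]
print('top lip resid px',(w2px('top',X(s.x)[[1,2,3,0]])-pt).round(1).tolist())
plan(Tpose([.455,-.16,.20],107),15)
E
```

```text
[0.51759458 0.20829496 1.47761235] 84.66095145621607 [-0.   0.3  0.3  0.2 -0.2 -0.6  0.1  0.3  0.1 -0.4 -0.4 -0. ]
top lip resid px [[0.1, 0.9], [-0.6, 0.8], [-1.3, 0.4], [-0.6, 0.4]]
dist 0.349 rot 23.9 per-row rot [-0.03  0.02 -1.59]
[-22.1, -0.6, 7.0]
[-22.1, -1.2, 7.0]
[-22.1, -1.9, 7.0]
[-22.0, -2.5, 7.0]
[-21.9, -3.1, 7.0]
[-21.9, -3.7, 7.0]
[-21.7, -4.3, 7.0]
[-21.6, -4.9, 7.0]
[-21.5, -5.5, 6.9]
[-21.3, -6.1, 6.9]
[-21.1, -6.7, 6.9]
[-20.9, -7.3, 6.9]
[-20.7, -7.9, 6.9]
[-20.5, -8.5, 6.9]
[-20.3, -9.0, 6.9]
```

Emit:
{"op": "play_rows", "data": {"commands": [{"dx": -0.0255, "dy": -0.001, "dz": 0.007, "ax": 0, "ay": 0, "az": -1.6}, {"dx": -0.0255, "dy": -0.0015, "dz": 0.007, "ax": 0, "ay": 0, "az": -1.6}, {"dx": -0.0255, "dy": -0.002, "dz": 0.007, "ax": 0, "ay": 0, "az": -1.6}, {"dx": -0.0255, "dy": -0.0025, "dz": 0.007, "ax": 0, "ay": 0, "az": -1.6}, {"dx": -0.0255, "dy": -0.003, "dz": 0.007, "ax": 0, "ay": 0, "az": -1.6}]}}

```text
time_s: 2.28
ee_pos: [0.4847, 0.0448, 0.2687]
eef_rot: [-3.138, 0.005, 1.608]
force: [0.9, -0.1, 0.1]
grip_width: 0.0938
```

Emit:
{"op": "play_rows", "data": {"commands": [{"dx": -0.0255, "dy": -0.0037, "dz": 0.007, "ax": 0, "ay": 0, "az": -1.6}, {"dx": -0.0255, "dy": -0.0043, "dz": 0.007, "ax": 0, "ay": 0, "az": -1.6}, {"dx": -0.025, "dy": -0.005, "dz": 0.007, "ax": 0, "ay": 0, "az": -1.6}, {"dx": -0.025, "dy": -0.0055, "dz": 0.007, "ax": 0, "ay": 0, "az": -1.6}, {"dx": -0.025, "dy": -0.006, "dz": 0.007, "ax": 0, "ay": 0, "az": -1.6}]}}

```text
time_s: 2.7
ee_pos: [0.4698, -0.0859, 0.2338]
eef_rot: [-3.14, 0.005, 1.763]
force: [0.7, 0.6, -0.9]
grip_width: 0.094
```

```bash
python3 - <<'E'
from h import *
o=ctrl.get_obs(); print(o['time_s'],o['ee_pos'],o['eef_rot'])
plan(Tpose([.455,-.205,.20],107),5)
E
```

```text
2.7 [ 0.4698103  -0.08591823  0.23378747] [-3.13961582  0.00532647  1.76333779]
dist 0.125 rot 6.0 per-row rot [-0.03  0.06 -1.19]
[-22.8, -7.5, 6.9]
[-22.6, -7.9, 6.9]
[-22.5, -8.4, 6.8]
[-22.3, -8.9, 6.8]
[-22.1, -9.3, 6.8]
```

Emit:
{"op": "play_rows", "data": {"commands": [{"dx": -0.0228, "dy": -0.0075, "dz": 0.007, "ax": 0, "ay": 0, "az": -1.2}, {"dx": -0.0226, "dy": -0.008, "dz": 0.007, "ax": 0, "ay": 0, "az": -1.2}, {"dx": -0.0225, "dy": -0.0084, "dz": 0.007, "ax": 0, "ay": 0, "az": -1.2}, {"dx": -0.0223, "dy": -0.009, "dz": 0.007, "ax": 0, "ay": 0, "az": -1.2}, {"dx": -0.022, "dy": -0.0093, "dz": 0.007, "ax": 0, "ay": 0, "az": -1.2}]}}

```text
time_s: 3.12
ee_pos: [0.4536, -0.2081, 0.1988]
eef_rot: [-3.141, 0.006, 1.881]
force: [0.1, 1.1, 1.0]
grip_width: 0.0941
```

Emit:
{"op": "play_rows", "data": {"commands": [{"dx": 0, "dy": 0, "dz": 0, "ax": 0, "ay": 0, "az": 0}, {"dx": 0, "dy": 0, "dz": 0, "ax": 0, "ay": 0, "az": 0}, {"dx": 0, "dy": 0, "dz": 0, "ax": 0, "ay": 0, "az": 0}, {"dx": 0, "dy": 0, "dz": 0, "ax": 0, "ay": 0, "az": 0}, {"dx": 0, "dy": 0, "dz": 0, "ax": 0, "ay": 0, "az": 0}]}}

```text
time_s: 3.53
ee_pos: [0.453, -0.2079, 0.1982]
eef_rot: [-3.14, 0.006, 1.882]
force: [-0.2, 0.3, -0.0]
grip_width: 0.094
```

```bash
python3 - <<'E'
from h import *
T=tool(); o=ctrl.get_obs(); im=snap('wrist','w3'); np.save('T3',T); print(o['time_s'],T[:3,3],o['eef_rot'])
c=w2px('wrist',[[.455,-.2,.01]],T)[0].round().astype(int); print(c)
x0=max(0,min(560-266,c[0]-133)); y0=max(0,min(420-200,c[1]-100)); print(x0,y0)
cv2.imwrite('pics/w3c.png',cv2.resize(im[y0:y0+200,x0:x0+266,::-1],None,fx=3,fy=3,interpolation=cv2.INTER_CUBIC))
E
```

```text
3.5333 [ 0.45295843 -0.20785786  0.19819412] [-3.14010774  0.00566762  1.88223411]
[286 184]
153 84
```

View pics/w3c.png

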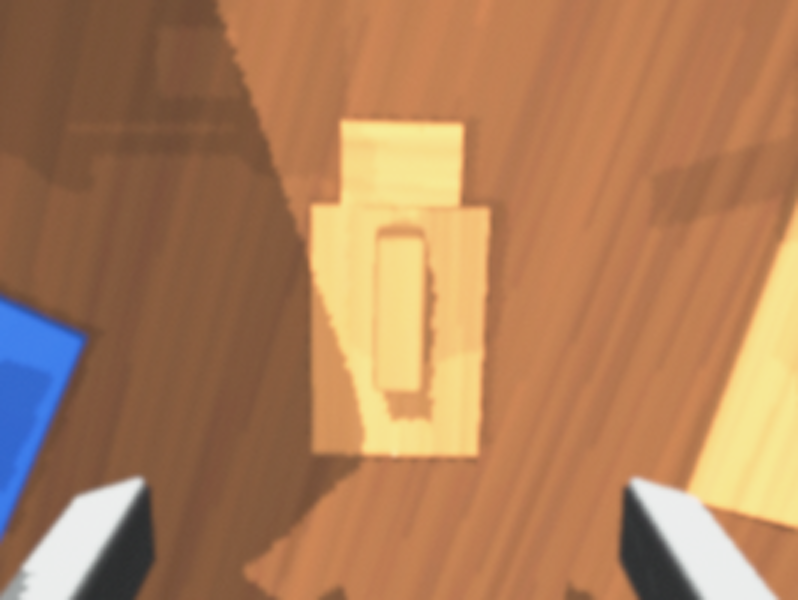

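The cover is directly below. Tongue corners are (341,119) and (463,122), back corners (312,455) and (479,457), and bar top (374..426, 235..391). Next: fit its pose and plan the descent.

```bash
python3 - <<'E'
from h import *
from scipy.optimize import least_squares
T=np.load('T3.npy')
px=np.array([(341,119),(463,122),(311,203),(490,207),(312,455),(479,457),(377,235),(426,235),(421,391),(374,390)])/3.+[153,84]-1/3
M=np.array([(64,22,8),(64,-22,8),(34,33,8),(34,-33,8),(-64,33,8),(-64,-33,8),(28,9,42),(28,-9,42),(-28,-9,42),(-28,9,42)])/1e3
def X(p): return M@R.from_euler('z',p[2]).as_matrix().T+[p[0],p[1],0]
s=least_squares(lambda p:(w2px('wrist',X(p),T)-px).ravel(),[.455,-.2,1.87],loss='soft_l1')
print(s.x,np.degrees(s.x[2]),s.fun.round(1))
np.save('cov',s.x)
plan(Tpose([s.x[0],s.x[1],.022],np.degrees(s.x[2])),10)
E
```

```text
[ 0.45380305 -0.19885423  1.86477471] 106.84372038269935 [-0.   0.2  0.1 -0.1 -0.1  0.1 -0.  -0.2  0.1 -1.  -0.3 -0.7 -0.8 -0.2
  0.7  0.1  0.8  0.9 -0.5  0.9]
dist 0.177 rot 1.1 per-row rot [-0.01  0.03  0.1 ]
[0.9, 0.4, 17.6]
[0.9, 0.4, 17.6]
[0.9, 0.4, 17.6]
[0.9, 0.4, 17.6]
[0.9, 0.4, 17.6]
[0.9, 0.4, 17.6]
[0.9, 0.4, 17.6]
[0.9, 0.3, 17.6]
[0.9, 0.3, 17.6]
[0.8, 0.3, 17.6]
```

Emit:
{"op": "play_rows", "data": {"commands": [{"dx": 0.0009, "dy": 0.0004, "dz": 0.0176, "ax": 0, "ay": 0.06, "az": 0.1}, {"dx": 0.0009, "dy": 0.0004, "dz": 0.0176, "ax": 0, "ay": 0.06, "az": 0.1}, {"dx": 0.0009, "dy": 0.0004, "dz": 0.0176, "ax": 0, "ay": 0.06, "az": 0.1}, {"dx": 0.0009, "dy": 0.0004, "dz": 0.0176, "ax": 0, "ay": 0.06, "az": 0.1}, {"dx": 0.0009, "dy": 0.0004, "dz": 0.0176, "ax": 0, "ay": 0.06, "az": 0.1}]}}

```text
time_s: 4.0
ee_pos: [0.457, -0.2013, 0.1125]
eef_rot: [3.135, 0.008, 1.877]
force: [0.4, -1.3, 0.5]
grip_width: 0.0941
```

Emit:
{"op": "play_rows", "data": {"commands": [{"dx": 0.0009, "dy": 0.0004, "dz": 0.0176, "ax": 0, "ay": 0, "az": 0.1}, {"dx": 0.0009, "dy": 0.0004, "dz": 0.0176, "ax": 0, "ay": 0, "az": 0.1}, {"dx": 0.0009, "dy": 0.0003, "dz": 0.0176, "ax": 0, "ay": 0, "az": 0.1}, {"dx": 0.0009, "dy": 0.0003, "dz": 0.0176, "ax": 0, "ay": 0, "az": 0.1}, {"dx": 0, "dy": 0, "dz": 0.012, "ax": 0, "ay": 0, "az": 0}]}}

```text
time_s: 4.42
ee_pos: [0.459, -0.1947, 0.0268]
eef_rot: [3.134, 0.009, 1.874]
force: [-0.5, -0.2, -0.4]
grip_width: 0.0941
```

```bash
python3 - <<'E'
from h import *
s=np.load('cov.npy'); o=ctrl.get_obs(); print(o['time_s'],o['ee_pos'],o['eef_rot'])
plan(Tpose([s[0],s[1],.022],np.degrees(s[2])),1)
E
```

```text
4.4167 [ 0.45904964 -0.19468675  0.02675798] [3.13363741 0.00913786 1.87398079]
dist 0.008 rot 0.9 per-row rot [0.46 0.52 0.53]
[-2.4, -6.3, 4.7]
```

Emit:
{"op": "play_rows", "data": {"commands": [{"dx": -0.0024, "dy": -0.0063, "dz": 0.0045, "ax": 0.46, "ay": 0.5, "az": 0.5}, {"dx": 0, "dy": 0, "dz": 0, "ax": 0, "ay": 0, "az": 0}, {"dx": 0, "dy": 0, "dz": 0, "ax": 0, "ay": 0, "az": 0}, {"dx": 0, "dy": 0, "dz": 0, "ax": 0, "ay": 0, "az": 0}, {"dx": 0, "dy": 0, "dz": 0, "ax": 0, "ay": 0, "az": 0}]}}

```text
time_s: 4.83
ee_pos: [0.4535, -0.1979, 0.0221]
eef_rot: [-3.14, -0.001, 1.866]
force: [0.1, 0.8, -0.2]
grip_width: 0.0938
```

```bash
python3 - <<'E'
from h import *
s=np.load('cov.npy'); o=ctrl.get_obs(); print(o['time_s'],o['ee_pos'],o['eef_rot'])
plan(Tpose([s[0],s[1],.022],np.degrees(s[2])),1)
E
```

```text
4.8333 [ 0.45353737 -0.19787163  0.02208645] [-3.13990491e+00 -1.44177100e-03  1.86632880e+00]
dist 0.001 rot 0.2 per-row rot [-0.1  -0.08  0.09]
[-1.0, -0.0, 0.1]
```

Emit:
{"op": "play_rows", "data": {"commands": [{"dx": -0.001, "dy": 0, "dz": 0, "ax": 0, "ay": 0, "az": 0}, {"dx": 0, "dy": 0, "dz": 0, "ax": 0, "ay": 0, "az": 0}, {"dx": 0, "dy": 0, "dz": 0, "ax": 0, "ay": 0, "az": 0}, {"dx": 0, "dy": 0, "dz": 0, "ax": 0, "ay": 0, "az": 0}, {"dx": 0, "dy": 0, "dz": 0, "ax": 0, "ay": 0, "az": 0}], "claw": 0, "squeeze": 40}}

```text
time_s: 5.25
ee_pos: [0.455, -0.1994, 0.0243]
eef_rot: [3.14, 0.001, 1.866]
force: [-0.6, -0.4, -0.9]
grip_width: 0.0642
```

Emit:
{"op": "play_rows", "data": {"commands": [{"dx": 0, "dy": 0, "dz": 0, "ax": 0, "ay": 0, "az": 0}, {"dx": 0, "dy": 0, "dz": 0, "ax": 0, "ay": 0, "az": 0}, {"dx": 0, "dy": 0, "dz": 0, "ax": 0, "ay": 0, "az": 0}, {"dx": 0, "dy": 0, "dz": 0, "ax": 0, "ay": 0, "az": 0}, {"dx": 0, "dy": 0, "dz": 0, "ax": 0, "ay": 0, "az": 0}]}}

```text
time_s: 5.67
ee_pos: [0.455, -0.1994, 0.0243]
eef_rot: [3.141, 0.001, 1.866]
force: [1.1, -0.1, 0.2]
grip_width: 0.0307
```

```bash
python3 - <<'E'
from h import *
o=ctrl.get_obs(); T=tool(); np.save('Tg',T); s=np.load('cov.npy')
print(o['time_s'],o['ee_pos'],o['eef_rot'],o['grip_width'],o['force'])
C=np.eye(4);C[:3,:3]=R.from_euler('z',s[2]).as_matrix();C[:2,3]=s[:2]; C[2,3]=0
G=np.linalg.inv(T)@C; np.save('G',G); print(G.round(4))
E
```

```text
5.6667 [ 0.45496624 -0.1993991   0.02425809] [3.14052579e+00 1.26631218e-03 1.86638058e+00] 0.030709233724136167 [ 1.08031593 -0.05289907  0.18426868]
[[ 1.00e+00  1.60e-03 -1.30e-03  9.00e-04]
 [ 1.60e-03 -1.00e+00  1.10e-03 -1.00e-03]
 [-1.30e-03 -1.10e-03 -1.00e+00  2.43e-02]
 [ 0.00e+00  0.00e+00  0.00e+00  1.00e+00]]
```

Emit:
{"op": "play_rows", "data": {"commands": [{"dx": 0, "dy": 0, "dz": 0, "ax": 0, "ay": 0, "az": 0}, {"dx": 0, "dy": 0, "dz": 0, "ax": 0, "ay": 0, "az": 0}, {"dx": 0, "dy": 0, "dz": 0, "ax": 0, "ay": 0, "az": 0}, {"dx": 0, "dy": 0, "dz": 0, "ax": 0, "ay": 0, "az": 0}, {"dx": 0, "dy": 0, "dz": 0, "ax": 0, "ay": 0, "az": 0}]}}

```text
time_s: 6.08
ee_pos: [0.455, -0.1994, 0.0242]
eef_rot: [3.141, 0.001, 1.866]
force: [-0.4, -0.3, 0.7]
grip_width: 0.0178
```

```bash
cat >> h.py <<'E'
BOX=np.eye(4); BOX[:3,:3]=R.from_euler('z',1.4776).as_matrix(); BOX[:2,3]=[.5176,.2083]
def coverT(xt,zt,th,y=0):
    C=np.eye(4); C[:3,:3]=R.from_euler('y',th,degrees=True).as_matrix()
    C[:3,3]=np.array([xt,y,zt])-C[:3,:3]@[.064,0,0]
    return BOX@C@np.linalg.inv(np.load('G.npy'))
def status():
    o=ctrl.get_obs(); B=np.linalg.inv(BOX)@tool()@np.load('G.npy'); tip=B@[.064,0,.004,1]
    print('t',o['time_s'],'F',np.round(o['force'],1),'grip',round(o['grip_width'],4),'| box: cover',(B[:3,3]*1e3).round(1),'tip',(tip[:3]*1e3).round(1),'rpy',R.from_matrix(B[:3,:3]).as_euler('xyz',degrees=True).round(2))
E
python3 - <<'E'
from h import *
o=ctrl.get_obs(); T=tool(); s=np.load('cov.npy')
C=np.eye(4);C[:3,:3]=R.from_euler('z',s[2]).as_matrix();C[:2,3]=s[:2]
G=np.linalg.inv(T)@C; np.save('G',G); print(o['grip_width'],G[:3,3])
U=T.copy(); U[2,3]=.10
plan(U,5); status()
E
```

```text
0.017819261219958808 [ 0.000863   -0.00097483  0.02422114]
dist 0.076 rot 0.0 per-row rot [0. 0. 0.]
[-0.0, 0.0, -15.2]
[-0.0, 0.0, -15.2]
[-0.0, 0.0, -15.2]
[-0.0, 0.0, -15.2]
[-0.0, 0.0, -15.2]
t 6.0833 F [-0.4 -0.3  0.7] grip 0.0178 | box: cover [-411.3   25.6   -0. ] tip [-352.1   49.8    4. ] rpy [ 0.    0.   22.18]
```

Emit:
{"op": "play_rows", "data": {"commands": [{"dx": 0, "dy": 0, "dz": -0.016, "ax": 0, "ay": 0, "az": 0}, {"dx": 0, "dy": 0, "dz": -0.02, "ax": 0, "ay": 0, "az": 0}, {"dx": 0, "dy": 0, "dz": -0.02, "ax": 0, "ay": 0, "az": 0}, {"dx": 0, "dy": 0, "dz": -0.02, "ax": 0, "ay": 0, "az": 0}, {"dx": 0, "dy": 0, "dz": -0.02, "ax": 0, "ay": 0, "az": 0}]}}

```text
time_s: 6.5
ee_pos: [0.4522, -0.198, 0.1191]
eef_rot: [-3.135, -0.006, 1.866]
force: [-0.8, -0.5, -1.7]
grip_width: 0.0176
```

```bash
python3 - <<'E'
from h import *
status(); plan(coverT(.010,.10,0),15)
E
```

```text
t 6.5 F [-0.8 -0.5 -1.7] grip 0.0176 | box: cover [-410.1   28.8   94.8] tip [-350.8   52.9   99.3] rpy [ 0.42 -0.42 22.18]
dist 0.357 rot 22.2 per-row rot [-0.03 -0.02  1.48]
[21.2, 10.7, -0.3]
[21.5, 10.2, -0.3]
[21.8, 9.6, -0.3]
[22.0, 9.1, -0.3]
[22.2, 8.5, -0.3]
[22.4, 7.9, -0.3]
[22.6, 7.3, -0.3]
[22.8, 6.7, -0.3]
[23.0, 6.2, -0.3]
[23.1, 5.6, -0.3]
[23.3, 5.0, -0.3]
[23.4, 4.4, -0.3]
[23.5, 3.8, -0.3]
[23.6, 3.1, -0.4]
[23.7, 2.5, -0.4]
```

Emit:
{"op": "play_rows", "data": {"commands": [{"dx": 0.0212, "dy": 0.0107, "dz": -0.006, "ax": 0, "ay": 0, "az": 1.5}, {"dx": 0.0215, "dy": 0.0102, "dz": -0.006, "ax": 0, "ay": 0, "az": 1.5}, {"dx": 0.0218, "dy": 0.0096, "dz": -0.004, "ax": 0, "ay": 0, "az": 1.5}, {"dx": 0.022, "dy": 0.0091, "dz": 0, "ax": 0, "ay": 0, "az": 1.5}, {"dx": 0.0222, "dy": 0.0085, "dz": 0, "ax": 0, "ay": 0, "az": 1.5}]}}

```text
time_s: 6.92
ee_pos: [0.4744, -0.0807, 0.1407]
eef_rot: [-3.14, -0.001, 1.725]
force: [0.4, 0.2, -1.3]
grip_width: 0.0182
```

Emit:
{"op": "play_rows", "data": {"commands": [{"dx": 0.0224, "dy": 0.008, "dz": 0, "ax": 0, "ay": 0, "az": 1.5}, {"dx": 0.0226, "dy": 0.0073, "dz": 0, "ax": 0, "ay": 0, "az": 1.5}, {"dx": 0.0228, "dy": 0.0067, "dz": 0, "ax": 0, "ay": 0, "az": 1.5}, {"dx": 0.023, "dy": 0.0062, "dz": 0, "ax": 0, "ay": 0, "az": 1.5}, {"dx": 0.023, "dy": 0.0056, "dz": 0, "ax": 0, "ay": 0, "az": 1.5}]}}

```text
time_s: 7.33
ee_pos: [0.4967, 0.042, 0.1408]
eef_rot: [-3.14, -0.001, 1.586]
force: [0.7, -0.0, -0.6]
grip_width: 0.0181
```

```bash
python3 - <<'E'
from h import *
status(); plan(coverT(.020,.080,15),10)
E
```

```text
t 7.3333 F [ 0.7 -0.  -0.6] grip 0.0181 | box: cover [-166.8    6.4  116.6] tip [-103.1   13.3  120.7] rpy [ 0.14 -0.11  6.14]
dist 0.133 rot 16.3 per-row rot [ 0.07 -1.51  0.61]
[13.0, 2.1, 2.1]
[13.0, 1.9, 1.7]
[13.1, 1.8, 1.4]
[13.2, 1.6, 1.0]
[13.2, 1.5, 0.7]
[13.2, 1.4, 0.3]
[13.2, 1.2, -0.0]
[13.2, 1.1, -0.4]
[13.2, 0.9, -0.7]
[13.2, 0.8, -1.1]
```

Emit:
{"op": "play_rows", "data": {"commands": [{"dx": 0.013, "dy": 0.0021, "dz": 0.0021, "ax": 0, "ay": -1.5, "az": 0.6}, {"dx": 0.013, "dy": 0.0019, "dz": 0.0017, "ax": 0, "ay": -1.5, "az": 0.6}, {"dx": 0.013, "dy": 0.0018, "dz": 0.0014, "ax": 0, "ay": -1.5, "az": 0.6}, {"dx": 0.013, "dy": 0.0016, "dz": 0.001, "ax": 0, "ay": -1.5, "az": 0.6}, {"dx": 0.013, "dy": 0.0015, "dz": 0.0007, "ax": 0, "ay": -1.5, "az": 0.6}]}}

```text
time_s: 7.75
ee_pos: [0.5061, 0.1116, 0.13]
eef_rot: [3.139, 0.135, 1.531]
force: [-0.6, -0.9, -1.4]
grip_width: 0.0177
```

Emit:
{"op": "play_rows", "data": {"commands": [{"dx": 0.013, "dy": 0.0014, "dz": 0.0003, "ax": 0, "ay": -1.5, "az": 0.6}, {"dx": 0.013, "dy": 0.0012, "dz": 0, "ax": 0, "ay": -1.5, "az": 0.6}, {"dx": 0.013, "dy": 0.0011, "dz": -0.0004, "ax": 0, "ay": -1.5, "az": 0.6}, {"dx": 0.013, "dy": 0.001, "dz": -0.0007, "ax": 0, "ay": -1.5, "az": 0.6}, {"dx": 0.013, "dy": 0.0008, "dz": -0.001, "ax": 0, "ay": -1.5, "az": 0.6}]}}

```text
time_s: 8.17
ee_pos: [0.5152, 0.1788, 0.1184]
eef_rot: [3.127, 0.272, 1.474]
force: [0.1, 0.1, -1.1]
grip_width: 0.0174
```

```bash
python3 - <<'E'
from h import *
status(); T=tool(); np.save('T4',T)
im=snap('wrist','w4')
C=T@np.load('G.npy'); 
print(w2px('wrist',(C@np.array([[.064,.022,.008,1],[.064,-.022,.008,1],[.034,.033,.008,1],[.034,-.033,.008,1]]).T).T[:,:3],T).round(1).tolist(), w2px('wrist',(BOX@np.array([[.048,.052,.06,1],[.048,-.052,.06,1]]).T).T[:,:3],T).round(1).tolist())
plan(coverT(.035,.041,15),5)
E
```

```text
t 8.1667 F [ 0.1  0.1 -1.1] grip 0.0174 | box: cover [-35.2   0.3  94.8] tip [27.5  0.  81.5] rpy [-0.81 15.53 -0.31]
[[243.0, 147.7], [320.0, 147.8], [226.2, 198.6], [336.6, 198.6]] [[194.7, 102.0], [366.7, 101.3]]
dist 0.037 rot 1.0 per-row rot [ 0.14  0.13 -0.05]
[3.2, 0.1, 6.7]
[3.2, 0.1, 6.7]
[3.1, 0.1, 6.7]
[3.1, 0.2, 6.7]
[3.1, 0.2, 6.7]
```

View pics/w4.png

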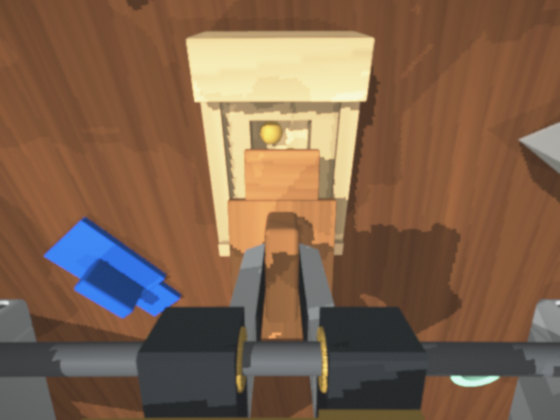

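The cover is held as predicted. The tongue corners at (245,150) and (319,150) and the lip edge at row 101 match the model within 2 px, apart from the lip's left end, which is about 5 px off. Next I lower it, then insert.

Emit:
{"op": "play_rows", "data": {"commands": [{"dx": 0.0031, "dy": 0.0002, "dz": 0.0067, "ax": 0.15, "ay": 0.1, "az": 0}, {"dx": 0.0031, "dy": 0.0002, "dz": 0.0067, "ax": 0.15, "ay": 0.1, "az": 0}, {"dx": 0.0031, "dy": 0.0002, "dz": 0.0067, "ax": 0.15, "ay": 0.1, "az": 0}, {"dx": 0.0031, "dy": 0.0002, "dz": 0.0067, "ax": 0.15, "ay": 0.1, "az": 0}, {"dx": 0.0031, "dy": 0.0002, "dz": 0.006, "ax": 0.15, "ay": 0.1, "az": 0}]}}

```text
time_s: 8.63
ee_pos: [0.5167, 0.1869, 0.0785]
eef_rot: [-3.141, 0.263, 1.476]
force: [0.7, -0.7, -1.1]
grip_width: 0.0176
```

```bash
python3 - <<'E'
from h import *
status(); plan(coverT(.062,.0405,15),5)
E
```

```text
t 8.6333 F [ 0.7 -0.7 -1.1] grip 0.0176 | box: cover [-26.9  -0.1  54.9] tip [36.  -0.3 42.2] rpy [ 0.07 15.   -0.19]
dist 0.027 rot 0.2 per-row rot [-0.02 -0.   -0.04]
[5.1, -0.0, -1.8]
[5.1, -0.0, -1.8]
[5.1, -0.0, -1.8]
[5.1, -0.0, -1.8]
[5.1, -0.0, -1.8]
```

Emit:
{"op": "play_rows", "data": {"commands": [{"dx": 0.005, "dy": 0, "dz": -0.0018, "ax": 0, "ay": 0, "az": 0}, {"dx": 0.005, "dy": 0, "dz": -0.0018, "ax": 0, "ay": 0, "az": 0}, {"dx": 0.005, "dy": 0, "dz": -0.0018, "ax": 0, "ay": 0, "az": 0}, {"dx": 0.005, "dy": 0, "dz": -0.0018, "ax": 0, "ay": 0, "az": 0}, {"dx": 0.005, "dy": 0, "dz": -0.0018, "ax": 0, "ay": 0, "az": 0}]}}

```text
time_s: 9.05
ee_pos: [0.5193, 0.2138, 0.0793]
eef_rot: [-3.138, 0.263, 1.474]
force: [-0.4, 1.0, -1.0]
grip_width: 0.0177
```

```bash
python3 - <<'E'
from h import *
status(); plan(coverT(.063,.039,10),5)
E
```

```text
t 9.05 F [-0.4  1.  -1. ] grip 0.0177 | box: cover [ 0.2 -0.1 55.7] tip [63.  -0.4 43. ] rpy [ 0.21 15.02 -0.31]
dist 0.006 rot 5.0 per-row rot [-0.06  1.   -0.06]
[-0.2, -0.0, 1.1]
[-0.2, -0.0, 1.1]
[-0.2, -0.0, 1.1]
[-0.2, -0.0, 1.1]
[-0.2, -0.0, 1.1]
```

The tongue is under the lip with no contact force, so I'm starting the swing down.

Emit:
{"op": "play_rows", "data": {"commands": [{"dx": -0.0002, "dy": 0, "dz": 0.0011, "ax": 0, "ay": 1.0, "az": 0}, {"dx": -0.0002, "dy": 0, "dz": 0.0011, "ax": 0, "ay": 1.0, "az": 0}, {"dx": -0.0002, "dy": 0, "dz": 0.0011, "ax": 0, "ay": 1.0, "az": 0}, {"dx": -0.0002, "dy": 0, "dz": 0.0011, "ax": 0, "ay": 1.0, "az": 0}, {"dx": -0.0002, "dy": 0, "dz": 0.0011, "ax": 0, "ay": 1.0, "az": 0}]}}

```text
time_s: 9.47
ee_pos: [0.5194, 0.2135, 0.0747]
eef_rot: [-3.141, 0.167, 1.476]
force: [0.2, -1.1, -1.0]
grip_width: 0.0176
```

```bash
python3 - <<'E'
from h import *
status(); plan(coverT(.064,.038,2),7)
E
```

```text
t 9.4667 F [ 0.2 -1.1 -1. ] grip 0.0176 | box: cover [ 2.2 -0.3 50.7] tip [66.  -0.5 44.1] rpy [ 0.1   9.51 -0.21]
dist 0.012 rot 7.5 per-row rot [-0.02  1.07 -0.03]
[-0.5, -0.0, 1.6]
[-0.5, -0.0, 1.6]
[-0.6, -0.0, 1.5]
[-0.6, -0.0, 1.5]
[-0.6, -0.0, 1.5]
[-0.6, -0.0, 1.5]
[-0.7, -0.0, 1.5]
```

Emit:
{"op": "play_rows", "data": {"commands": [{"dx": -0.0007, "dy": 0, "dz": 0.0018, "ax": 0, "ay": 1.1, "az": 0}, {"dx": -0.0007, "dy": 0, "dz": 0.0018, "ax": 0, "ay": 1.1, "az": 0}, {"dx": -0.0007, "dy": 0, "dz": 0.0018, "ax": 0, "ay": 1.1, "az": 0}, {"dx": -0.0007, "dy": 0, "dz": 0.0018, "ax": 0, "ay": 1.1, "az": 0}, {"dx": -0.0007, "dy": 0, "dz": 0.0018, "ax": 0, "ay": 1.1, "az": 0}]}}

```text
time_s: 9.88
ee_pos: [0.519, 0.2075, 0.0657]
eef_rot: [-3.141, 0.06, 1.474]
force: [0.1, 0.7, -1.3]
grip_width: 0.0177
```

```bash
python3 - <<'E'
from h import *
status(); plan(coverT(.064,.037,0),5)
E
```

```text
t 9.8833 F [ 0.1  0.7 -1.3] grip 0.0177 | box: cover [-1.3 -0.5 41.5] tip [62.9 -0.9 41.7] rpy [ 0.07  3.4  -0.31]
dist 0.005 rot 3.4 per-row rot [-0.02  0.68 -0.06]
[0.0, -0.1, 0.9]
[0.0, -0.1, 0.9]
[-0.0, -0.1, 0.9]
[-0.0, -0.1, 0.9]
[-0.0, -0.1, 0.9]
```

Emit:
{"op": "play_rows", "data": {"commands": [{"dx": 0, "dy": 0, "dz": 0.001, "ax": 0, "ay": 0.7, "az": 0}, {"dx": 0, "dy": 0, "dz": 0.001, "ax": 0, "ay": 0.7, "az": 0}, {"dx": 0, "dy": 0, "dz": 0.001, "ax": 0, "ay": 0.7, "az": 0}, {"dx": 0, "dy": 0, "dz": 0.001, "ax": 0, "ay": 0.7, "az": 0}, {"dx": 0, "dy": 0, "dz": 0.001, "ax": 0, "ay": 0.6, "az": 0}]}}

```text
time_s: 10.3
ee_pos: [0.519, 0.2069, 0.0602]
eef_rot: [-3.141, -0.006, 1.473]
force: [-7.2, 0.4, 19.7]
grip_width: 0.0174
```

```bash
python3 - <<'E'
from h import *
status(); plan(coverT(.064,.036,0),1)
E
```

```text
t 10.3 F [-7.2  0.4 19.7] grip 0.0174 | box: cover [-0.3 -0.6 36. ] tip [63.7 -1.  40.4] rpy [ 0.08 -0.42 -0.35]
dist 0.001 rot 0.6 per-row rot [-0.08 -0.42 -0.35]
[0.4, -0.6, -0.0]
```

The cover is on the ledge: 20 N up, z 36.0, about 0.4° off level. I'll ease off and release.

Emit:
{"op": "play_rows", "data": {"commands": [{"dx": 0, "dy": 0, "dz": -0.0005, "ax": 0, "ay": 0, "az": 0}, {"dx": 0, "dy": 0, "dz": 0, "ax": 0, "ay": 0, "az": 0}, {"dx": 0, "dy": 0, "dz": 0, "ax": 0, "ay": 0, "az": 0}, {"dx": 0, "dy": 0, "dz": 0, "ax": 0, "ay": 0, "az": 0}, {"dx": 0, "dy": 0, "dz": 0, "ax": 0, "ay": 0, "az": 0}]}}

```text
time_s: 10.72
ee_pos: [0.5191, 0.207, 0.0607]
eef_rot: [-3.141, -0.008, 1.473]
force: [0.5, 0.1, -0.5]
grip_width: 0.0178
```

Emit:
{"op": "play_rows", "data": {"commands": [{"dx": 0, "dy": 0, "dz": 0, "ax": 0, "ay": 0, "az": 0}, {"dx": 0, "dy": 0, "dz": 0, "ax": 0, "ay": 0, "az": 0}, {"dx": 0, "dy": 0, "dz": 0, "ax": 0, "ay": 0, "az": 0}, {"dx": 0, "dy": 0, "dz": 0, "ax": 0, "ay": 0, "az": 0}, {"dx": 0, "dy": 0, "dz": 0, "ax": 0, "ay": 0, "az": 0}], "claw": 0.6}}

```text
time_s: 11.13
ee_pos: [0.5192, 0.2073, 0.0608]
eef_rot: [3.141, -0.008, 1.474]
force: [-0.4, -0.2, -0.7]
grip_width: 0.0474
```

Emit:
{"op": "play_rows", "data": {"commands": [{"dx": 0, "dy": 0, "dz": 0, "ax": 0, "ay": 0, "az": 0}, {"dx": 0, "dy": 0, "dz": 0, "ax": 0, "ay": 0, "az": 0}, {"dx": 0, "dy": 0, "dz": 0, "ax": 0, "ay": 0, "az": 0}, {"dx": 0, "dy": 0, "dz": 0, "ax": 0, "ay": 0, "az": 0}, {"dx": 0, "dy": 0, "dz": 0, "ax": 0, "ay": 0, "az": 0}]}}

```text
time_s: 11.55
ee_pos: [0.5193, 0.2073, 0.0609]
eef_rot: [3.141, -0.008, 1.474]
force: [0.5, -0.5, 0.1]
grip_width: 0.0566
```

Released cleanly. Next I retreat straight up and look.

Emit:
{"op": "play_rows", "data": {"commands": [{"dx": 0, "dy": 0, "dz": -0.02, "ax": 0, "ay": 0, "az": 0}, {"dx": 0, "dy": 0, "dz": -0.03, "ax": 0, "ay": 0, "az": 0}, {"dx": 0, "dy": 0, "dz": -0.03, "ax": 0, "ay": 0, "az": 0}, {"dx": 0, "dy": 0, "dz": -0.03, "ax": 0, "ay": 0, "az": 0}, {"dx": 0, "dy": 0, "dz": -0.03, "ax": 0, "ay": 0, "az": 0}]}}

```text
time_s: 11.97
ee_pos: [0.5161, 0.2051, 0.1991]
eef_rot: [-3.129, -0.003, 1.474]
force: [0.5, -0.2, 0.4]
grip_width: 0.0562
```

Emit:
{"op": "play_rows", "data": {"commands": [{"dx": -0.01, "dy": 0, "dz": -0.02, "ax": 0, "ay": 0, "az": 0}, {"dx": -0.01, "dy": 0, "dz": -0.02, "ax": 0, "ay": 0, "az": 0}, {"dx": -0.01, "dy": 0, "dz": 0, "ax": 0, "ay": 0, "az": 0}, {"dx": 0, "dy": 0, "dz": 0, "ax": 0, "ay": 0, "az": 0}, {"dx": 0, "dy": 0, "dz": 0, "ax": 0, "ay": 0, "az": 0}]}}

```text
time_s: 12.38
ee_pos: [0.5149, 0.1746, 0.2482]
eef_rot: [-3.14, -0.007, 1.474]
force: [0.3, 0.0, 0.7]
grip_width: 0.0564
```

```bash
python3 - <<'E'
from h import *
T=tool(); im=snap('wrist','w5'); s=snap('side','side5'); print(T[:3,3])
P=lambda M:w2px('wrist',(BOX@np.c_[np.array(M)/1e3,np.ones(len(M))].T).T[:,:3],T).round(1)
print('pred back corners',P([(-64,33,44),(-64,-33,44)]).tolist(),'shoulder',P([(34,33,44),(34,-33,44)]).tolist(),'bar',P([(28,9,78),(28,-9,78),(-28,-9,78),(-28,9,78)]).tolist())
a=cv2.resize(im[40:280,180:400,::-1],(440,480)); b=cv2.resize(s[85:175,200:267,::-1],(357,480),interpolation=cv2.INTER_CUBIC)
cv2.imwrite('pics/fin.png',np.hstack([a,b]))
E
```

```text
[0.51489802 0.17462665 0.2481563 ]
pred back corners [[254.9, 213.0], [309.4, 212.8]] shoulder [[252.6, 129.7], [311.1, 129.5]] bar [[273.2, 137.0], [290.6, 136.9], [290.4, 190.0], [273.7, 190.0]]
```

View pics/fin.png

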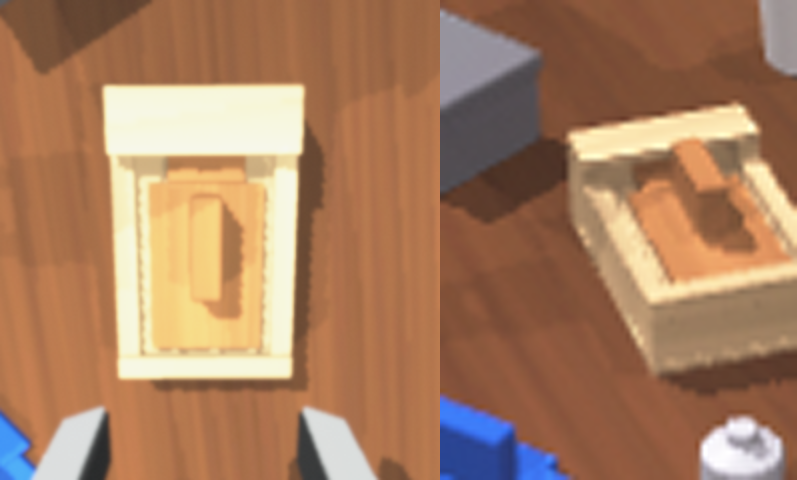

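The cover lies flat with its tongue under the lip. The shoulders are at (255,131) and (313,131) and the back corners at (257,214) and (312,213), within about 3 px (2–3 mm) of the seated prediction. Handing in.

```bash
python3 -c "
from h import *
print(workorder.hand_in()); print(ctrl.get_obs()['time_s'])"
```

```text
the job is handed in; nothing more can be done
None
the job is handed in; nothing more can be done
```

The shorter cover is closed into the sound box and the job was handed in at about 12.5 s. No verdict was reported.

- **Which cover:** I took the nearer brown one, measured at 128.5 mm long; the farther one measured 172.5 mm. I gripped the shorter one by its bar, and never touched the longer cover or the blue look-alikes.
- **Hooking:** I slid the tongue under the lip with the cover tilted 15°. The tip was at about x 63, z 43 mm in the box frame, with no contact force.
- **Seating:** I swung the other end down until the cover rested on the ledge. The last gripped reading was underside z 36.0 mm, tip x 63.7 mm, sideways offset about -0.6 mm, and tilt and yaw each about 0.4°. The peak contact force I read was about 21 N. I then let go and moved up clear.
- **Final check:** The last wrist and side pictures show the cover flat with the tongue under the lip, within about 2–3 mm of the predicted seated pose.
- **What went wrong:** My first moves were refused because the rows lacked some fields, so nothing moved. The descent to the grip drifted about 7 mm and was corrected before I closed the gripper. I did not re-measure the longer cover's position at the end.

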